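Close the thread case and tuck its flap under the lip

TASK

Close the blue thread case: with the fingertips, press its springy flap down flat over the opening and, keeping it pressed flat, push its wooden rib so the flap slides as far as it will go under the brass lip and stays shut when you let go. Only push and press, pick nothing up, and leave the reels in the case and the things beside it where they are.

Things in the scene. Friction and masses are not known exactly. Their poses are not given: they have to be found in the camera images.
- thread_case: Blue cloth-covered open-topped case, fast on the counter, outside 110 (its x) by 100 (its y) by 56 mm high, walls 4 mm. Origin: centre of its underside; z up. The flap is hinged on the +x rim (away from the robot); the brass lip stands on the -x rim (towards the robot). The lip is 50 mm wide along y, centred; its top stands 8.5 mm above the rim (64.5 mm above the counter), with a slightly higher flared mouth reaching to 68 mm; seen along x it covers x = -59 to -42 mm.
- hinge_mid (a point): Middle of the flap's hinge axis, which runs along the case's y: at x = +53, z = 57.5 mm in the case's frame.
- lip_mouth (a point): Point under the lip, middle of the inner end of its flat part, on its underside, at x = -47, y = 0, z = 61.5 mm in the case's frame. The flap's edge must pass beneath and beyond it towards -x; the flap pressed flat has its top at z = 59 mm, so 2.5 mm free.
- flap (a joint): Hinge of the flap, rad: 0 = flat over the case, 1.57 = standing straight up. A spring holds it part open (about 0.85 to 1.25) and lifts it again whenever it is let go untucked; pressing it flat takes about 1 N at the rib.
- board (a joint): How far the flap's grey board has slid along the hinge leaf, away from the hinge, m: 0 = drawn back (clears the lip while folding), 0.014 = fully slid out, under the lip when flat. It moves only when pushed along the board with over about 2.5 N and stays where it is left. If it is slid out before it is flat, its edge lands on the lip instead of beneath it.
- board_edge (a point): Middle of the free edge of the flap's board, half-way through its thickness. The board is stiff, grey, 92 mm wide (case y), 84 mm long and 3 mm thick; its free edge is 91 mm from the hinge axis when drawn back, 105 mm when slid out.
- rib_mid (a point): Middle of the top of the light wooden rib across the outer face of the board: 60 mm long along y, 6 mm thick, 6.8 mm high above the board's face; its centre line is 65 mm from the hinge axis when the board is drawn back (so the face towards the hinge is at 62 mm and stands square to the board; the other side slopes down to the board at 77 mm). Push this hinge-side face towards the lip to slide the board.
- reel_natural: Reel of natural thread standing in the case, 35 mm diameter, 44 mm high, origin at its foot. Leave alone.
- reel_red: Reel of red thread standing in the case, 35 mm diameter, 44 mm high, origin at its foot. Leave alone.
- masking_tape: Cream roll of masking tape lying beside the case, 88 mm diameter, 24 mm high, origin at its foot. Leave alone.
- beeswax: Yellow cake of beeswax lying beside the case, 38 x 52 x 18 mm, origin at its foot. Leave alone.
Things that resemble listed ones, but are neither listed nor needed, are in the scene too. There is more than one size of the thread_case; the one meant has the size given above.

How it is judged:
By the outcome, as a careful person would: the job done as asked, in the order asked, and still so for the second after the job is handed in, with the robot touching nothing.
It also fails if it takes over 32 s, if anything falls off the work surface, if the arm or the gripper's body presses on something with over 40 N, if the wrist force passes 120 N, or if a joint passes its speed limit or range.

ROBOT

A 6-joint arm with a two-finger parallel gripper is mounted at the origin on a cart in front of the work surface, level with it; the furniture and walls round the work are solid. World frame = base frame: x ahead of the robot, y to its left, z up, the work surface at z = 0. Lengths are in m, angles in rad, forces in N, time in s.
With the tool pointing down it reaches from about 0.4 to 0.825 m from the base axis. Payload 7 kg.
Tool frame: the origin (TCP) lies at the very end of the fingers, on their centre line; the grasp point (between the pads) lies 19 mm behind it (tcp_to_grasp is the distance from the TCP to the grasp point, in m); x points along the fingers, z is the direction in which the jaws open and shut, and the axes are right-handed (so a half turn about x gives the same grasp; the last joint's range is limited). The gripper opens to 88 mm and grips with 3 to 60 N. Pads are 19 mm wide; open, the fingers measure 130 mm over their backs; the gripper's body (78 mm by 193 mm) begins 47 mm behind the grasp point.
Start: joints at [-0.941, 0.359, 0.012, 0, -1.224, -0.288], TCP at [0.226, -0.636, 0.227] pointing down, gripper open.
Joint ranges: [-3.07, 3.07], [-1.43, 2.12], [-1.02, 1.25], [-3.03, 1.67], [-3.05, -0], [-3.03, 3.03]. Speed limits (rad/s): [2.39, 2.39, 3.01, 3.14, 3.14, 3.14].

INTERFACE

Orientations are given as [roll, pitch, yaw] about the fixed x, y, z axes, in that order (R = Rz(yaw) Ry(pitch) Rx(roll)).
In Python, from station import get_state, grab_frame, job_done, tcp_to_grasp gives the robot as it stands. The module is installed in compiled form; this text tells all that it offers.
- The arm moves only by the shell command python3 -m crank 'ROWS' [FORCE]. ROWS is JSON, a list of rows, each a list of 7 numbers: the shift along the tool's x, y, z in m, then the turn, a rotation vector about the tool's x, y, z in rad, then the opening, from 0 (shut) to 1 (fully open). In form: [[x, y, z, wx, wy, wz, fingers], ...]. A call has 1 to 10 rows; each row is the pose to reach, as a shift and turn from the pose commanded when the call began, along the tool's axes at that moment; what a row does not reach only later rows make up. A row lasts 1/8 s, in which the tool goes at most 62.5 mm and 10.7 degrees, less where a joint would pass 70% of its speed; a pose out of reach is approached as far as the arm can. A call with a gripper value outside its range is refused whole. The fingers move at their own pace and stop on an object; FORCE is the grip in N (left out, the last holds). Time passes only in rows, so rows that repeat a pose let the fingers close. It gives the time, the measured TCP pose, the force and the opening at its end, in the units of the state.
- get_state(): the state, without advancing time (a new reading comes with each control period).
- grab_frame(name): name is "scene" or "top" or "wrist"; returns a dict with "pixels" (384x512x3 uint8, red, green, blue), "vfov" (degrees; the focal length in pixels is half the picture's height over the tangent of half this angle, whatever the lens; pixels are square), "cx", "cy" (the principal point, pixels), "k1" (the pictures are not rectified: a ray, as slopes to the right and down, at radius r is drawn at 1 + k1 r^2 times it, then the intrinsics apply), "extrinsics" (4x4, takes a point from world to camera coordinates). Camera axes: x right, y up, looking along -z (the intrinsics and any distortion apply to the point x, -y, -z); pixel columns grow to the right and rows downward; lengths in m; the calibration is good to about 2 mm. A picture is of the moment at which its call begins. There is no depth.
- job_done(): hands the job in, once; it reports no verdict.
The state is a dict: "t": time; "q": joint angles; "qd": joint speeds; "joint_efforts": joint torques, N m; "eef_pos": TCP position; "ee_rot": TCP orientation; "force": force on the tool from outside, world axes, zero at the start; "moment": the same for the moment, N m; "width": finger opening in m.
Only numpy, scipy, OpenCV 4.12 (cv2) and the standard library are available. Lean on these libraries where they do the work, as an engineer would, in place of code of your own. Each camera call takes 0.05 s, during which the arm holds its last target.

## Working session

There is one attempt and no reset: what is moved stays moved. The work goes in short steps, Python scripts to look and compute and a shell command to move; the robot and the scene stay as the last step left them, time stands still between calls to the robot, and variables do not carry over. Pictures are saved under pics/ and viewed, and the job is handed in when it is done.

```bash
mkdir -p pics
cat > h.py <<'E'
import numpy as np, cv2
from station import *
def save(n,f):
    cv2.imwrite('pics/'+f+'.png',f_[:,:,::-1]) if False else cv2.imwrite('pics/'+f+'.png',n[:,:,::-1])
def K(fr):
    f=384/2/np.tan(np.radians(fr['vfov'])/2); return f
def proj(fr,P):
    P=np.atleast_2d(P); E=np.array(fr['extrinsics']); c=P@E[:3,:3].T+E[:3,3]
    s=np.c_[c[:,0]/-c[:,2],-c[:,1]/-c[:,2]]; r2=(s**2).sum(1,keepdims=True); s=s*(1+fr['k1']*r2)
    return s*K(fr)+[fr['cx'],fr['cy']]
def ray(fr,uv):
    d=(np.array(uv,float)-[fr['cx'],fr['cy']])/K(fr); s=d.copy()
    for _ in range(30): s=d/(1+fr['k1']*(s@s))
    E=np.array(fr['extrinsics']); R=E[:3,:3]
    return -R.T@E[:3,3], R.T@np.array([s[0],-s[1],-1])
def onz(fr,uv,z):
    o,d=ray(fr,uv); return o+d*(z-o[2])/d[2]
E
python3 - <<'E'
from h import *
import pickle
for n in ['scene','top','wrist']:
    fr=grab_frame(n); pickle.dump(fr,open(n+'0.pkl','wb')); save(fr['pixels'],n+'0')
    print(n,fr['vfov'],fr['k1'],np.round(fr['extrinsics'],3).tolist())
print(get_state(), tcp_to_grasp)
E
```

```text
scene 57.64136798969409 0.004671623952507837 [[0.801, -0.598, 0.001, -0.444], [0.332, 0.445, 0.832, -0.246], [-0.498, -0.666, 0.555, -0.592], [0.0, 0.0, 0.0, 1.0]]
top 51.173245879464375 -0.016984489247006143 [[0.019, -0.999, 0.033, -0.002], [0.986, 0.024, 0.166, -0.584], [-0.167, 0.029, 0.986, -0.827], [0.0, 0.0, 0.0, 1.0]]
wrist 65.26139681715271 -0.04040622018121021 [[-0.335, 0.942, 0.002, 0.675], [-0.901, -0.319, -0.294, 0.036], [-0.277, -0.1, 0.956, -0.393], [0.0, 0.0, 0.0, 1.0]]
{'t': 0.15, 'q': array([-9.40904654e-01,  3.59206517e-01,  1.12962955e-02, -2.76136868e-04,
       -1.22409560e+00, -2.88102882e-01]), 'qd': array([-0.00014421, -0.00285593,  0.00341383,  0.00022553, -0.00017324,
        0.0007739 ]), 'joint_efforts': array([-2.08248515e-03, -5.83274925e+01,  2.93289113e+01,  7.00119808e+00,
        8.72194476e-03, -1.09806779e-04]), 'eef_pos': array([ 0.22610761, -0.63562146,  0.22585602]), 'ee_rot': array([0.07668324, 1.56955928, 1.98917437]), 'force': array([-1.05293498, -0.20253345,  0.13792039]), 'moment': array([ 0.0549496 , -0.02441846,  0.05823052]), 'width': 0.0873738634918768} 0.0188
```

View pics/scene0.png

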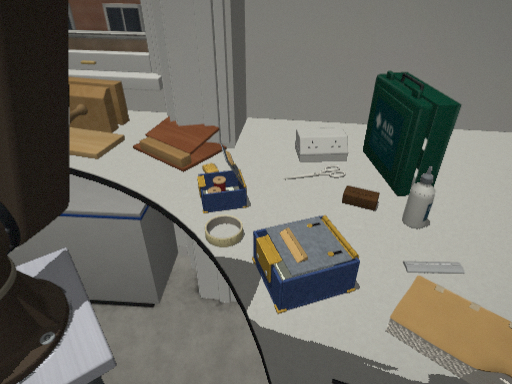

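View pics/top0.png

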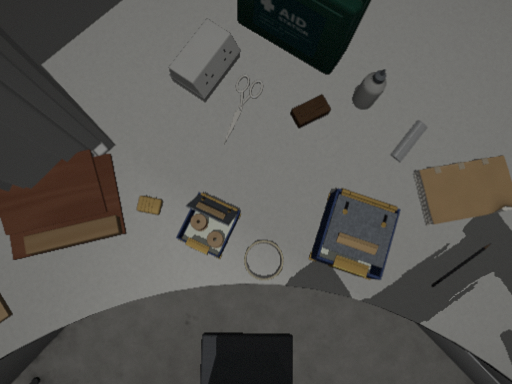

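View pics/wrist0.png

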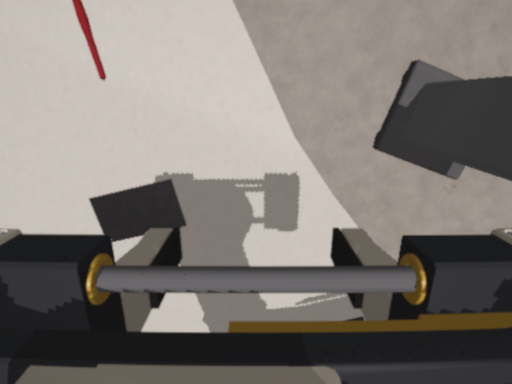

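Two cases could be the one meant: an open one with reels at top (209,224), and a bigger, shut one at top (356,233). I'll check the open one in a close crop.

Run:
```python
from h import *
import pickle
t=pickle.load(open('top0.pkl','rb'));s=pickle.load(open('scene0.pkl','rb'))
a=cv2.resize(t['pixels'][180:270,165:255],(540,540),interpolation=cv2.INTER_CUBIC); 
b=cv2.resize(s['pixels'][140:215,185:260],(525,525),interpolation=cv2.INTER_CUBIC)
save(a,'tc');save(b,'sc')
```

```text
(no output)
```

View pics/tc.png

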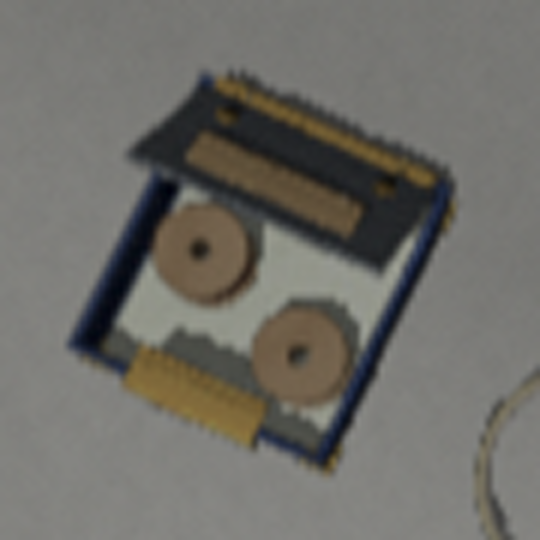

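View pics/sc.png

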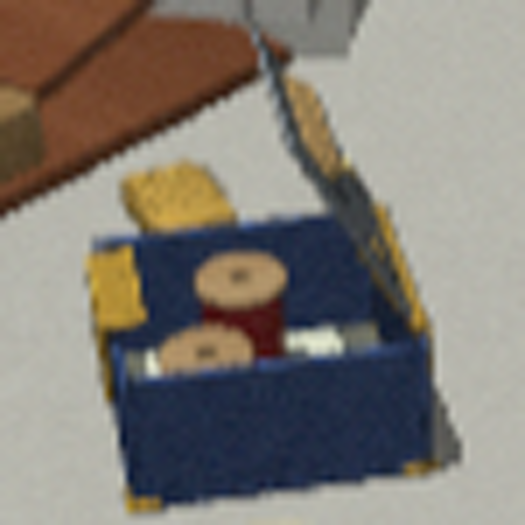

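The crop shows the open case: lip at crop (195,395), hinge at (330,125), and the rib on a flap standing part open. Next I fit the pose from the rim corners in both views and check the size.

Run:
```python
from h import *
import pickle
from scipy.optimize import least_squares
t=pickle.load(open('top0.pkl','rb'));s=pickle.load(open('scene0.pkl','rb'))
T=lambda u,v:((u+.5)/6-.5+165,(v+.5)/6-.5+180)
S=lambda u,v:((u+.5)/7-.5+185,(v+.5)/7-.5+140)
top=[((-55,50,56),T(73,346)),((-55,-50,56),T(325,460)),((55,-50,56),T(452,185)),((55,50,56),T(205,73))]
sc=[((-55,-50,56),S(122,362)),((55,-50,56),S(432,342)),((-55,50,56),S(93,242)),((-55,-50,0),S(135,508)),((55,-50,0),S(432,470))]
for p,uv in top: print(p,onz(t,uv,.056).round(4))
for p,uv in sc: print(p,onz(s,uv,p[2]/1000).round(4))
def P(x,p):
    c,sn=np.cos(x[2]),np.sin(x[2]); p=np.array(p)/1000
    return np.array([x[0]+c*p[0]-sn*p[1],x[1]+sn*p[0]+c*p[1],p[2]])
def res(x,which):
    r=[]
    for fr,l in ((t,top),(s,sc)):
        if which in('b','t' if fr is t else 's'):
            for p,uv in l: r+=list(proj(fr,P(x,p))[0]-uv)
    return r
for w in 'bts':
    o=least_squares(res,[.5,.1,.3],args=(w,)); x=o.x; print(w,x.round(4),np.abs(o.fun).max().round(2),np.abs(o.fun).mean().round(2))
    if w=='b': np.save('pose.npy',x); xb=x
def flap(x,th,sl,dist,y,h):  # outer face up by h from mid
    # midplane of board: along a, outer normal n
    a=np.array([-np.cos(th),0,np.sin(th)]); n=np.array([np.sin(th),0,np.cos(th)])
    q=np.array([53,0,57.5])+a*(dist+sl)+n*h+np.array([0,y,0]); return P(x,q)
fp=[((91,46,1.5),T(128,155),t),((91,-46,1.5),T(382,270),t),((65,30,8.3),T(200,150),t),((65,-30,8.3),T(350,215),t)]
for th in np.arange(.6,1.4,.1):
    print(th.round(2),[ (proj(fr,flap(xb,th,0,*d))[0]-uv).round(1).tolist() for d,uv,fr in fp])
# draw
```

```text
(-55, 50, 56) [0.4922 0.172  0.056 ]
(-55, -50, 56) [0.4542 0.0819 0.056 ]
(55, -50, 56) [0.5526 0.0397 0.056 ]
(55, 50, 56) [0.5912 0.1296 0.056 ]
(-55, -50, 56) [0.4584 0.0938 0.056 ]
(55, -50, 56) [0.5523 0.0396 0.056 ]
(-55, 50, 56) [0.4894 0.171  0.056 ]
(-55, -50, 0) [0.4531 0.0847 0.    ]
(55, -50, 0) [0.5515 0.0398 0.    ]
b [ 0.5225  0.1067 -0.4109] 2.91 0.57
t [ 0.5226  0.1058 -0.4035] 0.86 0.51
s [ 0.5235  0.1091 -0.4204] 2.23 0.61
0.6 [[-5.3, 15.5], [-6.0, 15.7], [-4.0, 8.8], [-2.2, 10.4]]
0.7 [[-4.6, 12.5], [-4.9, 12.9], [-3.3, 6.5], [-1.3, 8.1]]
0.8 [[-3.6, 9.3], [-3.6, 9.7], [-2.4, 4.0], [-0.4, 5.6]]
0.9 [[-2.5, 5.7], [-2.2, 6.3], [-1.4, 1.3], [0.7, 3.0]]
1.0 [[-1.1, 1.9], [-0.7, 2.5], [-0.3, -1.5], [1.9, 0.2]]
1.1 [[0.4, -2.1], [1.0, -1.4], [0.9, -4.4], [3.2, -2.7]]
1.2 [[2.0, -6.3], [2.8, -5.5], [2.2, -7.4], [4.5, -5.7]]
1.3 [[3.9, -10.5], [4.7, -9.8], [3.5, -10.4], [5.8, -8.7]]
```

```bash
cat >> h.py <<'E'
from scipy.spatial.transform import Rotation as Ro
X=np.array([.5225,.106,-.406])
def cw(p):
    c,s=np.cos(X[2]),np.sin(X[2]); p=np.array(p)/1000
    return np.array([X[0]+c*p[0]-s*p[1],X[1]+s*p[0]+c*p[1],p[2]])
def wc(w):
    c,s=np.cos(X[2]),np.sin(X[2]); d=w-np.array([X[0],X[1],0])
    return 1000*np.array([c*d[0]+s*d[1],-s*d[0]+c*d[1],d[2]])
def rel(p,sgn=1,tilt=0):
    st=get_state(); R=Ro.from_euler('xyz',st['ee_rot']).as_matrix()
    xc=np.array([np.cos(X[2]),np.sin(X[2]),0]); yc=np.array([-xc[1],xc[0],0]);z=np.array([0,0,1.])
    tx=-z*np.cos(tilt)+xc*np.sin(tilt); tz=sgn*yc; ty=np.cross(tz,tx)
    Rt=np.c_[tx,ty,tz]
    return R.T@(cw(p)-st['eef_pos']), Ro.from_matrix(R.T@Rt).as_rotvec(), R
E
python3 - <<'E'
from h import *
for s in(1,-1):
    d,w,R=rel((50,0,215),s); print(s,d.round(4),w.round(3))
print(R.round(3)); print(cw((50,0,215)))
E
```

```text
1 [ 0.0115 -0.5644  0.5654] [ 0.748  0.001 -0.001]
-1 [ 0.0115 -0.5644  0.5654] [-2.394e+00  1.000e-03  1.000e-03]
[[-0.001 -0.942 -0.335]
 [ 0.001 -0.335  0.942]
 [-1.     0.     0.001]]
[0.5684354  0.08625312 0.215     ]
```

```bash
python3 -m crank '[[0,-0.04,0.04,0.1,0,0,0],[0,-0.08,0.08,0.2,0,0,0],[0,-0.12,0.12,0.3,0,0,0],[0,-0.16,0.16,0.4,0,0,0],[0,-0.2,0.2,0.5,0,0,0],[0,-0.24,0.24,0.6,0,0,0],[0,-0.28,0.28,0.7,0,0,0],[0,-0.32,0.32,0.748,0,0,0],[0,-0.36,0.36,0.748,0,0,0],[0,-0.4,0.4,0.748,0,0,0]]' 10
python3 - <<'E'
from h import *
d,w,R=rel((50,0,180)); print(d.round(4),w.round(3))
E
```

```text
t: 1.4
eef_pos: [0.4694, -0.1231, 0.2267]
ee_rot: [-0.956, 1.57, 0.209]
force: [1.5, -0.7, 1.1]
width: 0.0008
[ 0.0468 -0.0083  0.2315] [0. 0. 0.]
```

```bash
python3 -m crank '[[0,0,0.05,0,0,0,0],[0,0,0.1,0,0,0,0],[0,-0.008,0.15,0,0,0,0],[0.02,-0.008,0.2,0,0,0,0],[0.045,-0.008,0.2315,0,0,0,0],[0.045,-0.008,0.2315,0,0,0,0]]'
python3 - <<'E'
from h import *
d,w,R=rel((50,0,180)); print(d.round(4),w.round(3),wc(get_state()['eef_pos']),get_state()['force'])
import pickle
for n in ['scene','top','wrist']:
    fr=grab_frame(n); pickle.dump(fr,open(n+'1.pkl','wb')); p=fr['pixels']
    if n=='scene': p=cv2.resize(p[60:230,150:300],(600,680),interpolation=cv2.INTER_CUBIC)[:600]
    if n=='top': p=cv2.resize(p[150:270,150:290],(700,600),interpolation=cv2.INTER_CUBIC)
    save(p,n+'1')
E
```

```text
t: 2.15
eef_pos: [0.5671, 0.086, 0.1788]
ee_rot: [2.34, 1.566, -2.777]
force: [-0.1, -1.5, 0.3]
width: 0.0002
[-0.0012 -0.0011  0.0008] [ 0.002 -0.003 -0.003] [ 48.88025847  -0.79917698 178.77776236] [-0.07441231 -1.46976173  0.29530169]
```

View pics/scene1.png

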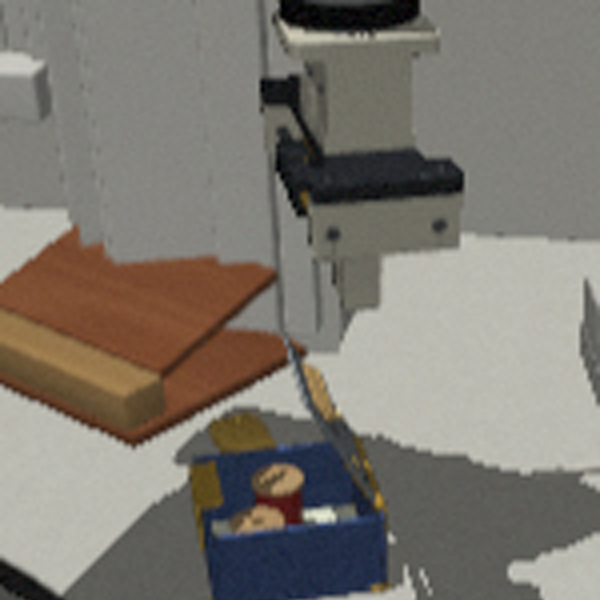

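View pics/wrist1.png

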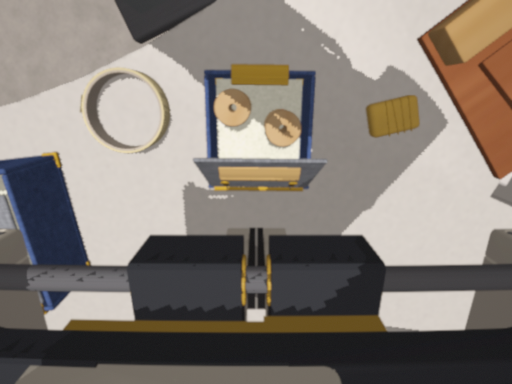

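View pics/top1.png

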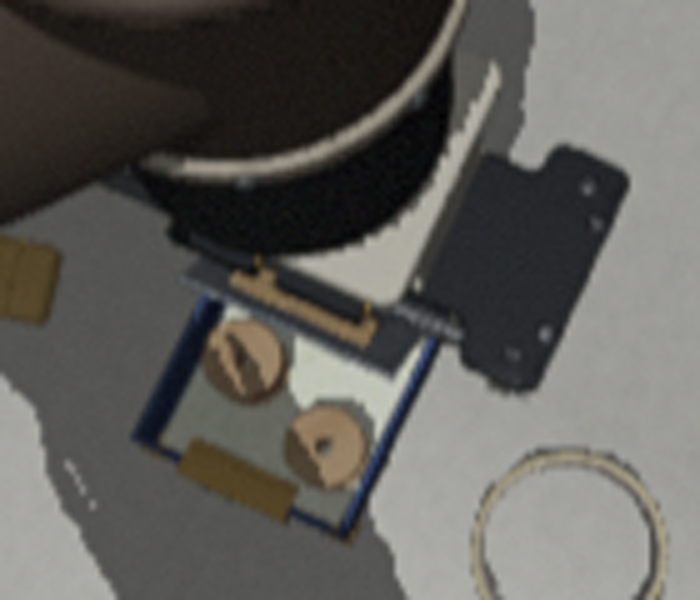

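Run:
```python
from h import *
import pickle
fr=pickle.load(open('wrist1.pkl','rb'))
p=fr['pixels']; save(cv2.resize(p[50:200,180:340],(800,750)[:2],interpolation=cv2.INTER_CUBIC)[:600],'w1c')
for uv in [(205,71),(315,71)]: print(uv, wc(onz(fr,uv,.056)).round(1))
for q in [(-55,50,56),(-55,-50,56),(55,50,56),(55,-50,56),(-42,25,68),(-59,25,64.5),(-42,-25,68),(-59,-25,64.5)]: print(q,proj(fr,cw(q)).round(1))
```

```text
(205, 71) [-54.9 -48.6  56. ]
(315, 71) [-54.9  49.3  56. ]
(-55, 50, 56) [[315.8  70.9]]
(-55, -50, 56) [[203.4  70.8]]
(55, 50, 56) [[309.6 189.3]]
(55, -50, 56) [[208.8 189.2]]
(-42, 25, 68) [[288.7  85.5]]
(-59, 25, 64.5) [[288.8  64.9]]
(-42, -25, 68) [[230.7  85.5]]
(-59, -25, 64.5) [[230.6  64.9]]
```

View pics/w1c.png

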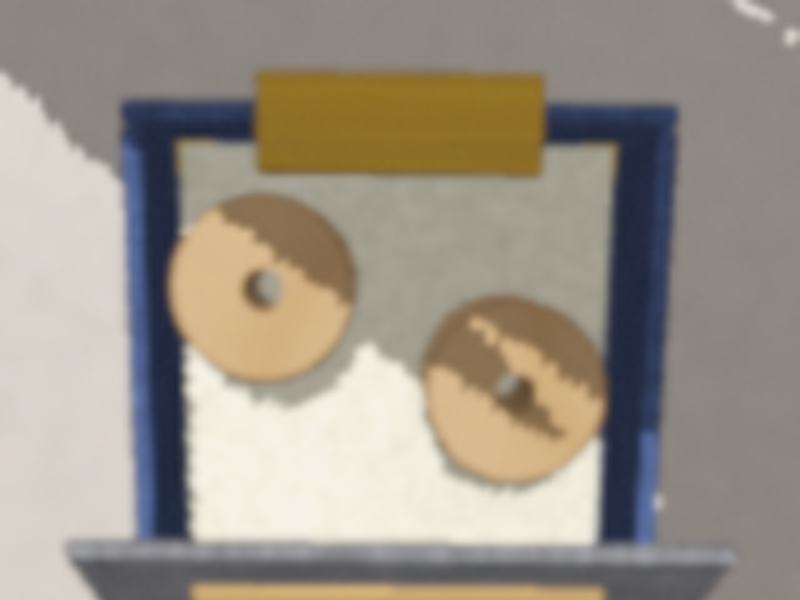

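The wrist view agrees with the fitted pose: lip and rim corners are within about 1 px. Next, the flap angle.

Run:
```python
from h import *
import pickle
fr=pickle.load(open('wrist1.pkl','rb'))
def fl(th,d,y,h): return cw([53-d*np.cos(th)+h*np.sin(th),y,57.5+d*np.sin(th)+h*np.cos(th)])
for th in np.arange(.9,1.3,.05):
    print(round(th,2),proj(fr,[fl(th,91,-46,1.5),fl(th,91,46,1.5),fl(th,91,46,-1.5)]).round(1).tolist(),'edge',wc(fl(th,91,0,0)).round(), 'face45',wc(fl(th,45,0,1.5)).round(1),'ribtop',wc(fl(th,62,0,8.3)).round(1))
```

```text
0.9 [[194.8, 141.1], [326.0, 141.2], [325.6, 137.5]] edge [ -4.  -0. 129.] face45 [26.2 -0.  93.7] ribtop [ 21.   -0.  111.2]
0.95 [[194.3, 146.9], [326.5, 147.0], [326.2, 143.2]] edge [  0.  -0. 132.] face45 [28. -0. 95.] ribtop [ 23.7   0.  112.8]
1.0 [[194.0, 153.0], [326.9, 153.1], [326.7, 149.1]] edge [  4.  -0. 134.] face45 [29.9  0.  96.2] ribtop [ 26.5  -0.  114.2]
1.05 [[193.6, 159.2], [327.3, 159.3], [327.1, 155.2]] edge [  8.  -0. 136.] face45 [31.9  0.  97.3] ribtop [ 29.4  -0.  115.4]
1.1 [[193.4, 165.6], [327.6, 165.7], [327.4, 161.5]] edge [ 12.   0. 139.] face45 [33.9 -0.  98.3] ribtop [ 32.3   0.  116.5]
1.15 [[193.2, 172.1], [327.8, 172.2], [327.7, 167.9]] edge [ 16.  -0. 141.] face45 [36.   0.  99.2] ribtop [ 35.2  -0.  117.5]
1.2 [[193.0, 178.8], [327.9, 178.8], [327.9, 174.5]] edge [ 20.   0. 142.] face45 [ 38.1   0.  100. ] ribtop [ 38.3   0.  118.3]
1.25 [[193.0, 185.4], [328.0, 185.5], [328.0, 181.1]] edge [ 24.  -0. 144.] face45 [ 40.2  -0.  100.7] ribtop [ 41.3  -0.  119. ]
```

```bash
python3 -m crank '[[0.04,-0.011,0,0,0,0,0],[0.083,-0.011,0,0,0,0,0],[0.083,-0.011,0,0,0,0,0]]'
python3 - <<'E'
from h import *
st=get_state();print(wc(st['eef_pos']).round(2),st['force'].round(2), rel((60,0,96))[0].round(4))
import pickle
for n in ['scene','wrist']:
    fr=grab_frame(n); p=fr['pixels']
    if n=='scene': p=cv2.resize(p[110:220,185:295],(600,600),interpolation=cv2.INTER_CUBIC)
    save(p,n+'2')
E
```

```text
t: 2.68
eef_pos: [0.576, 0.0785, 0.0968]
ee_rot: [2.362, 1.566, -2.758]
force: [0.2, -0.7, 0.7]
width: 0.0005
[60.03 -4.15 96.78] [ 0.2  -0.72  0.71] [0.0008 0.     0.0042]
```

View pics/scene2.png

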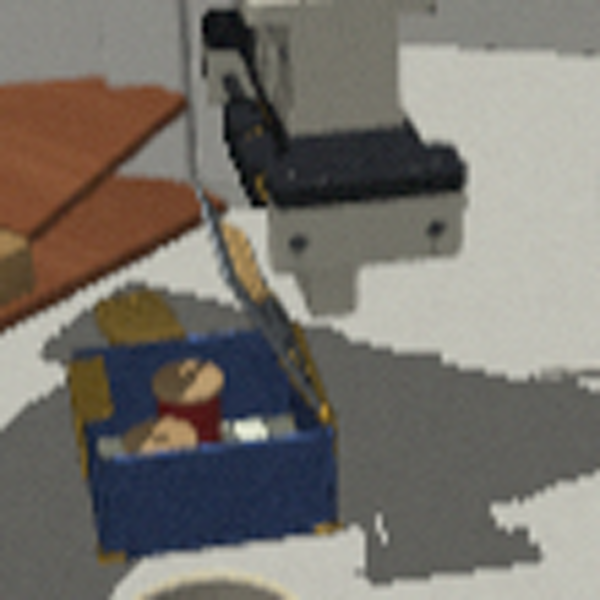

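View pics/wrist2.png

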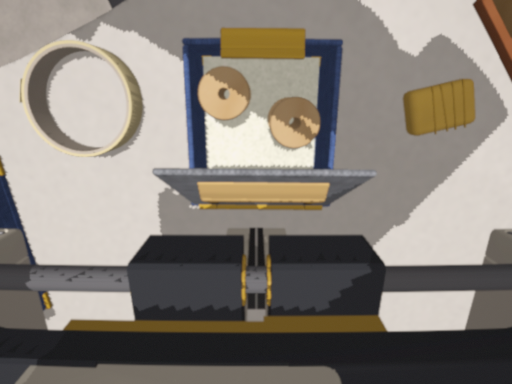

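```bash
python3 -m crank '[[0.001,0.008,0.004,0,0,0,0],[0.001,0.016,0.004,0,0,0,0],[0.003,0.021,0.004,0,0,0,0],[0.005,0.025,0.004,0,0,0,0],[0.0085,0.0285,0.004,0,0,0,0],[0.0115,0.0315,0.004,0,0,0,0],[0.0115,0.0315,0.004,0,0,0,0]]'
python3 - <<'E'
from h import *
st=get_state();print(wc(st['eef_pos']).round(2),st['force'].round(2))
for n in ['scene','wrist']:
    fr=grab_frame(n); p=fr['pixels']
    if n=='scene': p=cv2.resize(p[110:220,185:295],(600,600),interpolation=cv2.INTER_CUBIC)
    save(p,n+'3')
E
```

```text
t: 3.65
eef_pos: [0.5502, 0.0962, 0.0866]
ee_rot: [2.448, 1.57, -2.671]
force: [0.6, -0.9, 0.5]
width: 0.0006
[29.34  1.94 86.64] [ 0.62 -0.94  0.51]
```

View pics/scene3.png

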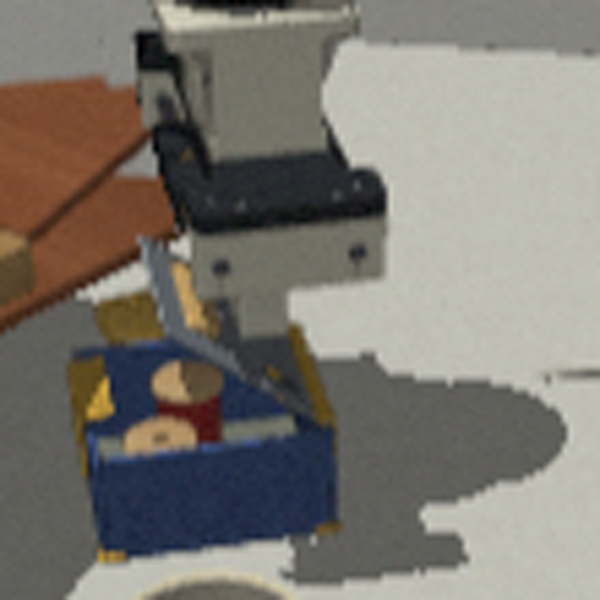

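View pics/wrist3.png

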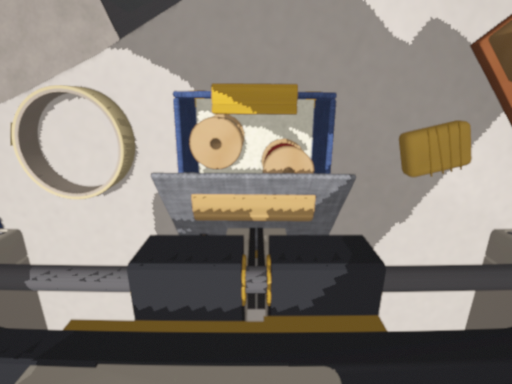

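The flap is folding: about 0.65 rad, the fingertip on its outer face between hinge and rib, near scene crop (265,330). I'll keep following the arc.

```bash
python3 -m crank '[[0.0035,0.003,-0.001,0,0,0,0],[0.0075,0.005,-0.002,0,0,0,0],[0.0115,0.007,-0.002,0,0,0,0],[0.0155,0.008,-0.002,0,0,0,0],[0.0185,0.009,-0.002,0,0,0,0],[0.0215,0.0095,-0.002,0,0,0,0],[0.0245,0.01,-0.002,0,0,0,0],[0.0265,0.01,-0.002,0,0,0,0],[0.0265,0.01,-0.002,0,0,0,0]]'
python3 - <<'E'
from h import *
st=get_state();print(wc(st['eef_pos']).round(2),st['force'].round(2))
for n in ['scene','wrist']:
    fr=grab_frame(n); p=fr['pixels']
    if n=='scene': p=cv2.resize(p[110:220,185:295],(600,600),interpolation=cv2.INTER_CUBIC)
    save(p,n+'4')
E
```

```text
t: 4.88
eef_pos: [0.5405, 0.0983, 0.0604]
ee_rot: [2.398, 1.57, -2.72]
force: [-0.5, 0.0, 1.0]
width: 0.0
[19.57  0.08 60.39] [-0.47  0.04  1.03]
```

View pics/scene4.png

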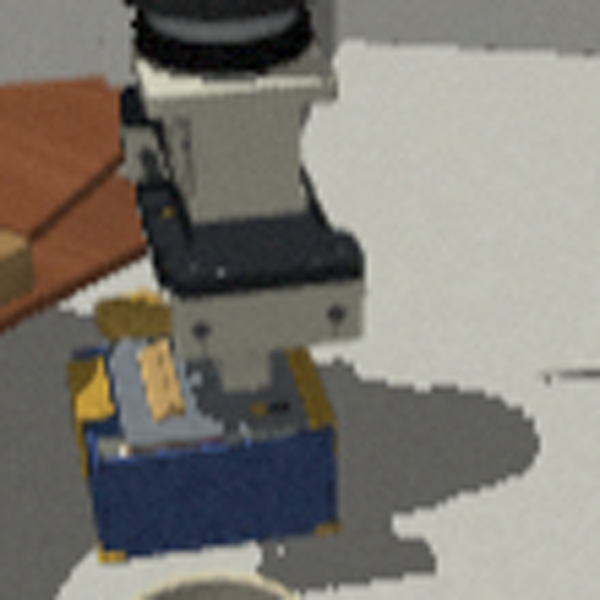

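View pics/wrist4.png

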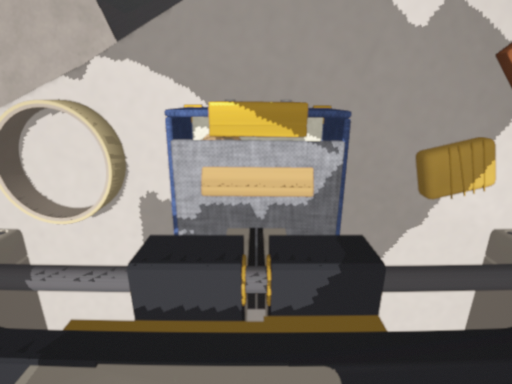

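```bash
python3 -m crank '[[0.001,0,0,0,0,0,0],[0.002,0,0,0,0,0,0],[0.002,0,0,0,0,0,0],[0.002,0,0,0,0,0,0]]'
python3 - <<'E'
from h import *
st=get_state();print(wc(st['eef_pos']).round(2),st['force'].round(2))
E
```

```text
t: 5.48
eef_pos: [0.5408, 0.0983, 0.0591]
ee_rot: [-1.271, 1.57, -0.106]
force: [-1.5, -0.3, 6.7]
width: 0.0002
[19.88  0.19 59.14] [-1.5  -0.33  6.75]
```

```bash
python3 -m crank '[[0,0.004,0,0,0,0,0],[0,0.008,0,0,0,0,0],[0,0.012,0,0,0,0,0],[0,0.016,0,0,0,0,0],[0,0.0175,0,0,0,0,0],[0,0.0175,0,0,0,0,0]]'
python3 - <<'E'
from h import *
st=get_state();print(wc(st['eef_pos']).round(2),st['force'].round(2))
for n in ['scene','wrist']:
    fr=grab_frame(n); p=fr['pixels']
    if n=='scene': p=cv2.resize(p[110:220,185:295],(600,600),interpolation=cv2.INTER_CUBIC)
    else: 
        import pickle; pickle.dump(fr,open('wrist5.pkl','wb'))
        p=cv2.resize(p[60:260,120:390],(800,592),interpolation=cv2.INTER_CUBIC)
        E=[(53-91,46,59),(53-91,-46,59),(53-105,46,59),(-42,25,68),(-42,-25,68),(-55,50,56),(53-62,30,65.8),(53-62,-30,65.8)]
        for e in E: print(e,proj(fr,cw(e)).round(1), ((proj(fr,cw(e))-[120,60])*2.963).round())
    save(p,n+'5')
E
```

```text
t: 6.22
eef_pos: [0.5249, 0.1057, 0.0589]
ee_rot: [-0.697, 1.57, 0.468]
force: [2.0, 0.5, 5.4]
width: 0.0007
[ 2.34  0.7  58.94] [1.97 0.5  5.42]
(-38, 46, 59) [[340.5 175.7]] [[653. 343.]]
(-38, -46, 59) [[172.7 175.7]] [[156. 343.]]
(-52, 46, 59) [[342.6 150.3]] [[660. 268.]]
(-42, 25, 68) [[305.3 172.4]] [[549. 333.]]
(-42, -25, 68) [[208.1 172.4]] [[261. 333.]]
(-55, 50, 56) [[348.9 143.9]] [[678. 249.]]
(-9, 30, 65.8) [[310.7 229.4]] [[565. 502.]]
(-9, -30, 65.8) [[202.5 229.5]] [[245. 502.]]
```

View pics/scene5.png

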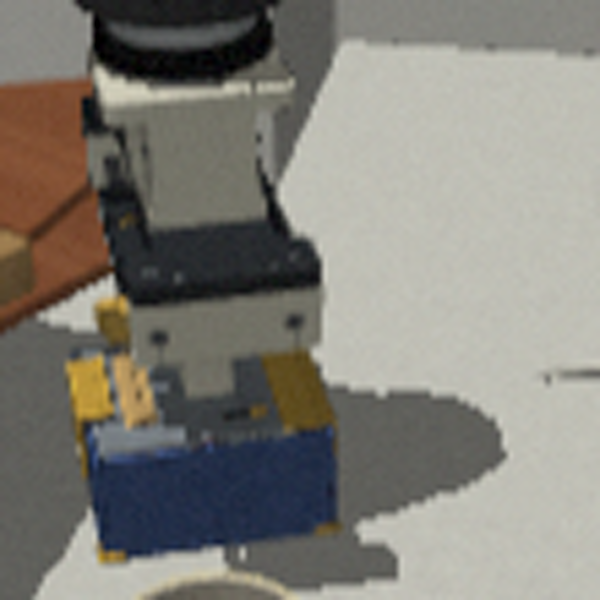

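View pics/wrist5.png

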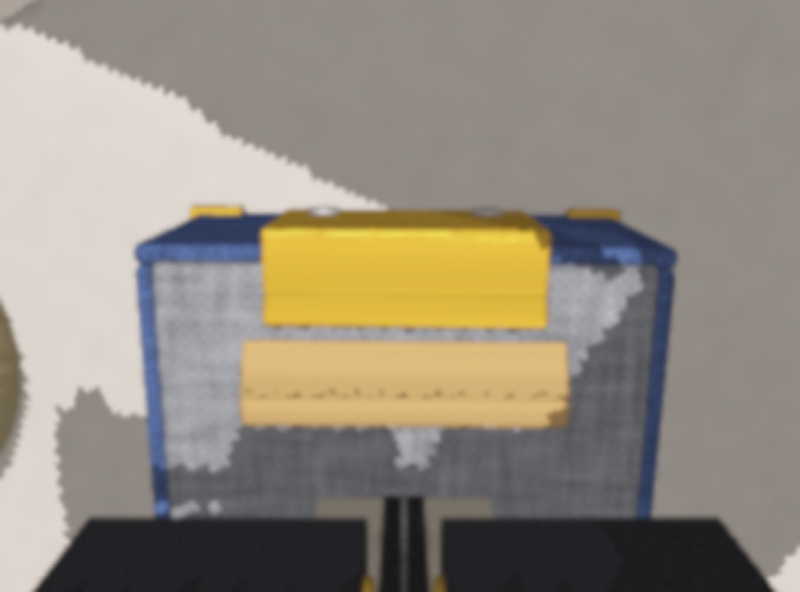

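The board has already been dragged out about 13–14 mm by tip friction while pressed flat. Rib hinge edge is at crop row 427 (502 expected if drawn back), and the board's edge at row 262 runs under the lip. Now I'll bring the fingertips up to the rib and push it home, still pressing.

```bash
python3 -m crank '[[0,0.004,0,0,0,0,0],[0,0.008,0,0,0,0,0],[0,0.012,0,0,0,0,0],[0,0.014,0,0,0,0,0],[0,0.0155,0,0,0,0,0],[0,0.0155,0,0,0,0,0]]'
python3 - <<'E'
from h import *
st=get_state();F=st['force'];c,s=np.cos(X[2]),np.sin(X[2]);print(wc(st['eef_pos']).round(2),F.round(2),'Fcase x',c*F[0]+s*F[1])
E
```

```text
t: 7.08
eef_pos: [0.5113, 0.1115, 0.0589]
ee_rot: [-1.095, 1.569, 0.07]
force: [6.7, -2.4, 4.2]
width: 0.0008
[-12.46   0.61  58.88] [ 6.73 -2.42  4.25] Fcase x 7.134694204697439
```

```bash
python3 -m crank '[[0,0.001,0,0,0,0,0],[0,0.002,0,0,0,0,0],[0,0.0025,0,0,0,0,0],[0,0.0025,0,0,0,0,0],[0,0.0025,0,0,0,0,0]]'
python3 - <<'E'
from h import *
st=get_state();F=st['force'];c,s=np.cos(X[2]),np.sin(X[2]);print(wc(st['eef_pos']).round(2),F.round(2),'Fcase x',c*F[0]+s*F[1])
for n in ['scene','wrist']:
    fr=grab_frame(n); p=fr['pixels']
    if n=='scene': p=cv2.resize(p[110:220,185:295],(600,600),interpolation=cv2.INTER_CUBIC)
    else: p=cv2.resize(p[60:260,120:390],(800,592),interpolation=cv2.INTER_CUBIC)
    save(p,n+'6')
    if n=='wrist': print(proj(fr,[cw((-52,46,59)),cw((-52,-46,59)),cw((-23,30,65.8)),cw((-23,-30,65.8))])*1.0)
E
```

```text
t: 7.7
eef_pos: [0.5111, 0.112, 0.0593]
ee_rot: [-1.208, 1.566, -0.042]
force: [16.1, -10.7, -1.6]
width: 0.0004
[-12.82   1.01  59.33] [ 16.12 -10.73  -1.55] Fcase x 19.04796417948433
[[339.66952189 177.60713257]
 [172.4648467  177.60326938]
 [309.95654344 231.10242221]
 [202.204161   231.12643915]]
```

View pics/wrist6.png

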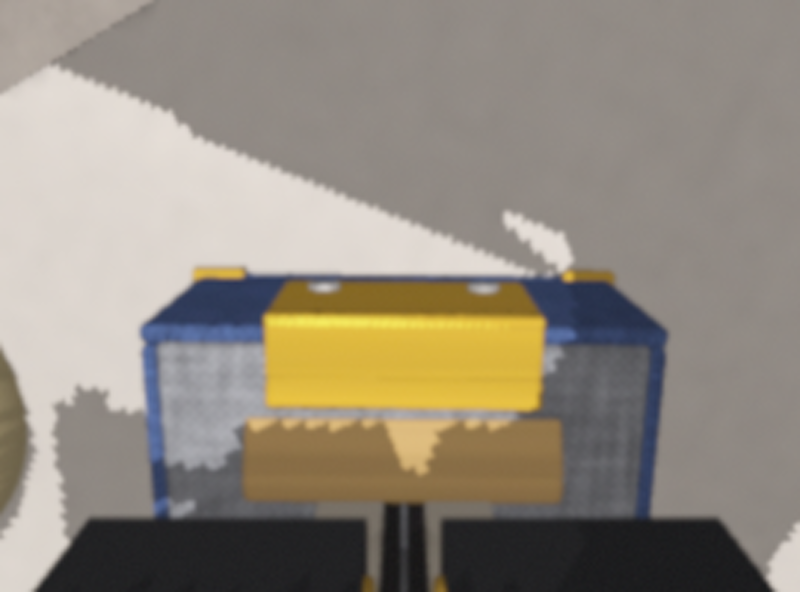

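View pics/scene6.png

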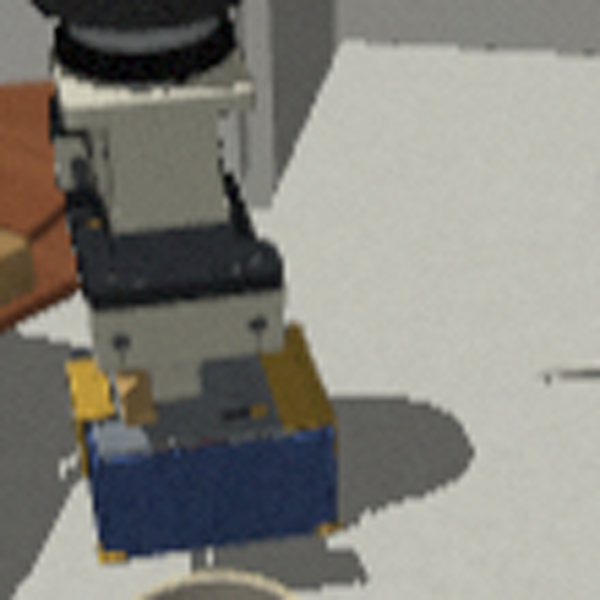

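```bash
python3 -m crank '[[-0.001,-0.0015,0,0,0,0,0],[-0.004,-0.003,0,0,0,0,0],[-0.012,-0.0045,0,0,0,0,0],[-0.03,-0.006,0,0,0,0,0],[-0.06,-0.006,0,0,0,0,0],[-0.1,-0.006,0,0,0,0,0],[-0.12,-0.006,0,0,0,0,0],[-0.12,-0.006,0,0,0,0,0]]'
python3 - <<'E'
from h import *
st=get_state();F=st['force'];print(wc(st['eef_pos']).round(2),F.round(2))
for n in ['scene','top','wrist']:
    fr=grab_frame(n); p=fr['pixels']
    if n=='scene': p=cv2.resize(p[110:220,185:295],(600,600),interpolation=cv2.INTER_CUBIC)
    if n=='wrist':
        for e in [(-52,46,59),(-52,-46,59),(-23,30,65.8),(-23,-30,65.8),(-9,30,65.8)]: print(e,((proj(fr,cw(e))-[180,60])*4).round())
        p=cv2.resize(p[60:210,180:340],(640,600),interpolation=cv2.INTER_CUBIC)
    save(p,n+'7')
E
```

```text
t: 8.8
eef_pos: [0.5132, 0.1103, 0.1797]
ee_rot: [-0.115, 1.569, 1.05]
force: [0.2, -0.4, -0.1]
width: 0.0001
[-10.29   0.31 179.73] [ 0.17 -0.39 -0.09]
(-52, 46, 59) [[510. 334.]]
(-52, -46, 59) [[112. 334.]]
(-23, 30, 65.8) [[440. 463.]]
(-23, -30, 65.8) [[182. 463.]]
(-9, 30, 65.8) [[438. 520.]]
```

View pics/wrist7.png

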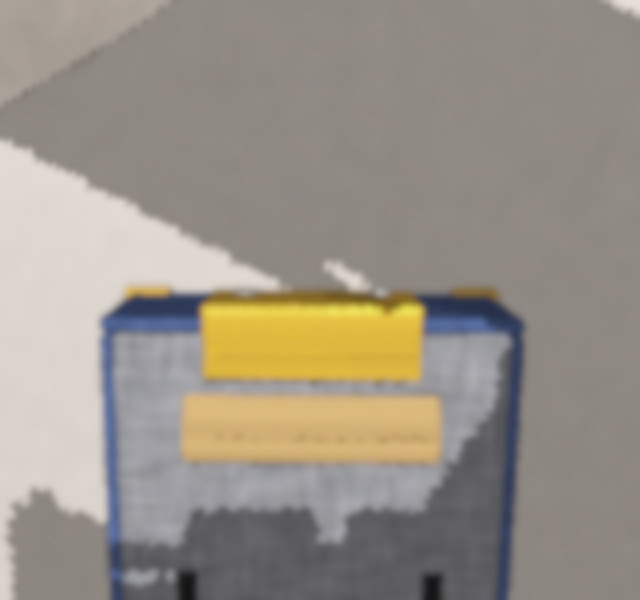

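View pics/scene7.png

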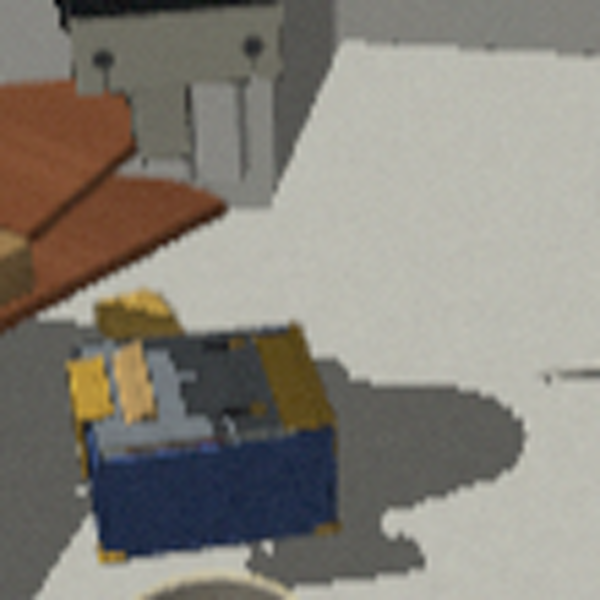

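View pics/top7.png

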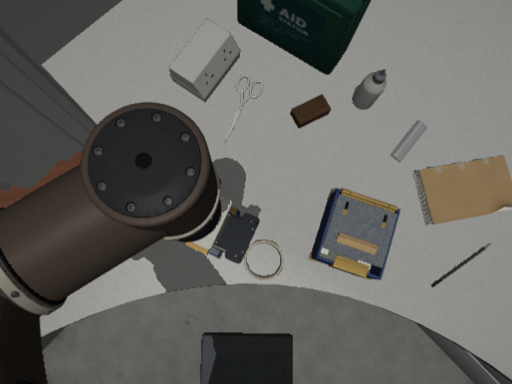

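The flap has stayed shut after release. The board edge is under the lip at wrist crop row 332 (334 expected when fully out), and the rib edge is at row 463 (463 expected). The tape and wax haven't moved. I'm handing in.

```bash
python3 -c "
from station import *
print(get_state()['force']);print(job_done())"
```

```text
[ 0.42085411 -0.38798095 -0.8018602 ]
the job is handed in; nothing more can be done
None
```

The blue thread case is shut. I folded its flap flat with the closed fingertips (about 7 N down), slid the board under the lip and pushed the rib against its stop. I then backed off, lifted clear and handed in at about 9 s of the 32 s allowed.

**Last checks:**
- **Shut after release:** with the robot clear, the flap lay flat. The board's edge was under the lip and the rib was within about 1 px of its fully-slid-out position.
- **Forces:** the highest wrist force I read was about 19 N, in the final push; I read it only at the end of each move. It was near zero after release.
- **Surroundings:** the tape and beeswax looked undisturbed. The reels are now hidden under the flap, so I couldn't check them again; the fingers never went inside the case.

**What didn't go as planned:**
- **Friction slid the board first:** most of the board's 14 mm slide came from fingertip friction while it was held flat. The push on the rib then only confirmed the stop.
- **Downward press not held:** during that final push the downward press faded to about zero (−1.6 N), with the board's edge already under the lip.
- **One rough reading:** one rim corner in the first scene picture disagreed by about 3 px with the pose I fitted, but a later wrist picture matched that pose to about 1 px.

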